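# Nest the feeding pots by the shrimp tanks

### The arm

A 7-joint arm with a two-finger parallel gripper is mounted at the origin on the work surface. World frame = base frame: x ahead of the robot, y to its left, z up, the work surface at z = 0. Lengths are in m, angles in rad, forces in N, time in s.
With the tool pointing down it reaches from about 0.4 to 0.925 m from the base axis. Payload 5.6 kg.
Tool frame: the origin (TCP) lies at the very end of the fingers, on their centre line; the grasp point (between the pads) lies bot.grasp_offset behind it (bot.grasp_offset is the distance from the TCP to the grasp point, in m); z points along the fingers, y is the line along which they close (so a half turn about z gives the same grasp; the last joint's range is limited). The gripper opens to 85 mm and grips with 20 to 120 N. Pads are 22 mm wide; open, the fingers measure 114 mm over their backs; the gripper's body (76 mm by 85 mm) begins 54 mm behind the grasp point. The pads swing forward as they close: fully open they stand 13 mm farther back than shut.
Start: joints at [-1.323, 0.468, -0.012, 1.603, 0.006, 1.071, -0.056], TCP at [0.186, 0.623, 0.231] pointing down, gripper open.
Joint ranges: [-2.53, 2.53], [-0.31, 2.02], [-1.57, 1.55], [0.28, 2.44], [-1.29, 4.43], [0.15, 1.84], [-2.92, 2.92]. Speed limits (rad/s): [2.57, 2.57, 3.14, 3.14, 3.14, 3.14, 3.14].

### API

Orientations are given as a unit quaternion [w, x, y, z].
In Python, from rig import bot, optics gives the robot as it stands.
- The arm moves only by the tool step_arm, never from a script. Its argument "series" is one flat list of numbers, 7 for each row, row after row: the shift along the tool's x, y, z in cm, then the turn, a rotation vector about the tool's x, y, z in degrees, then the opening, from 0 (shut) to 1 (fully open). In form: [dx, dy, dz, ax, ay, az, claw, dx, dy, dz, ax, ay, az, claw, ...]. A call has 1 to 12 rows; each row is the pose to reach, as a shift and turn from the pose commanded when the call began, along the tool's axes at that moment; what a row does not reach only later rows make up. A row lasts 1/8 s, in which the tool goes at most 62.5 mm and 10.7 degrees, less where a joint would pass 70% of its speed; a pose out of reach is approached as far as the arm can. A call with a gripper value outside its range is refused whole. The fingers move at their own pace and stop on an object; "force" is the grip in N (left out, the last holds). Time passes only in rows, so rows that repeat a pose let the fingers close. It gives the time, the measured TCP pose, the force, the opening and the grip force at its end, in the units of the state.
- bot.get_state(): the state, without advancing time (a new reading comes with each control period).
- optics.capture(name): name is "scene" or "top" or "wrist"; returns (picture, depth): 384x512x3 uint8, red, green, blue; 384x512 float32, m along the optical axis (not along the pixel's ray), 0 where there is no reading.
- optics.camera_params(name): a dict with "vfov" (degrees; the focal length in pixels is half the picture's height over the tangent of half this angle, whatever the lens; pixels are square), "cx", "cy" (the principal point, pixels), "R" (3x3) and "t" (3): a world point X has camera coordinates R X + t; the wrist camera has in their place "tool_from_camera" (4x4, takes a point from camera to tool coordinates, whose origin is the TCP and whose axes are the flange's). Camera axes: x right, y down, z forward; pixel columns grow to the right and rows downward; lengths in m; the calibration is good to about 2 mm. The wrist camera is an equidistant fisheye: a pixel r from the principal point sees the ray r / f radians off the axis. A picture is of the moment at which its call begins: read the wrist's pose just before it. camera_params takes no time and is no camera call.
- bot.job_done(): hands the job in; it is judged then, once.
The state is a dict: "time_s": time; "q": joint angles; "qd": joint speeds; "effort": joint torques, N m; "position": TCP position; "tcp_rot": TCP orientation; "contact_force": force on the tool from outside, world axes, zero at the start; "moment": the same for the moment, N m; "grip_width": finger opening in m; "finger_force": force on a finger pad.
Only numpy, scipy, OpenCV 4.12 (cv2) and the standard library are available. Lean on these libraries where they do the work, as an engineer would, in place of code of your own. Each camera call takes 0.05 s, during which the arm holds its last target. There are 200 camera calls.

### The job

Feeding is over: put the four frosted pots away by nesting them in size order inside the largest one, which stays where it stands, each pot upright and fully down in the next larger one. Set them down gently rather than dropping them, and leave the shrimp cave, the scraper, the spoon and the timer with its button alone.

Things in the scene. Friction and masses are not known exactly. Their poses are not given: they have to be found in the camera images.
- pot_a: the largest of four round open frosted acrylic pots: outer diameter 120 mm at the rim tapering straight to 104 mm at the foot, 70 mm high; wall 8 mm thick, inner floor 16 mm above the foot. Origin: centre of the foot's underside; z up its axis. Fully nested, each pot has 3.5 mm of play all round and its rim stands 22 mm above the next larger one's.
- pot_b: the second largest of four round open frosted acrylic pots: outer diameter 100 mm at the rim tapering straight to 84 mm at the foot, 76 mm high; wall 8 mm thick, inner floor 16 mm above the foot. Origin: centre of the foot's underside; z up its axis.
- pot_c: the third of four round open frosted acrylic pots: outer diameter 80 mm at the rim tapering straight to 64 mm at the foot, 82 mm high; wall 8 mm thick, inner floor 16 mm above the foot. Origin: centre of the foot's underside; z up its axis.
- pot_d: the smallest of four round open frosted acrylic pots: outer diameter 60 mm at the rim tapering straight to 44 mm at the foot, 88 mm high; wall 8 mm thick, inner floor 16 mm above the foot. Origin: centre of the foot's underside; z up its axis.
- cave: green silicone shrimp cave, an arched tunnel 110 mm (x) by 100 mm (y), 77 mm high; loose bystander. Origin: centre of its underside.
- scraper: black plastic magnetic algae scraper with an arched handle, 110 mm (x) by 60 mm (y), 59 mm high; loose bystander. Origin: centre of its underside.
- spoon: grey plastic spoon lying flat, 180 mm long along its x, about 35 mm wide, under 30 mm high; loose bystander. Origin: middle of its underside.
- timer: steel tank frame fixed to the shelf with a white timer box on it: a rail 260 mm long (along its y), 20 mm thick, top 90 mm up, on two end legs and a middle upright, all 12 mm to +x of the origin; the box (44 x 68 mm in plan) sits over the middle, top 170 mm up, the tallest obstacle. Origin: centre of its 70 mm square foot on the shelf; x points away from the button face.
- timer_button (a joint): press button on the face of the timer box that looks toward the robot (130 mm above the shelf, standing out about 25 mm): 0 out, 0.005 m fully pressed. It is to stay unpressed.
Not all that is in view belongs to the job. What is shaped like the pot_b but purple is not meant.

How it is judged:
At the end, for the whole second after the job is handed in: pot_b stands in pot_a, pot_c in pot_b and pot_d in pot_c, each fully down (foot 12 to 20.5 mm above the next larger one's underside, axes at the foot within 8 mm), all four upright within 0.1 rad and at rest (under 0.02 m/s), and pot_a is on the shelf within 30 mm of where it started (distance of pot_a from where it was at the start of the episode below 0.03 m and height (world z) of pot_a below 0.005 m and z of pot_b in the frame of pot_a between 0.012 and 0.0205 m and horizontal distance between pot_b and pot_a below 0.008 m and z of pot_c in the frame of pot_b between 0.012 and 0.0205 m and horizontal distance between pot_c and pot_b below 0.008 m and z of pot_d in the frame of pot_c between 0.012 and 0.0205 m and horizontal distance between pot_d and pot_c below 0.008 m and angle between each of pot_a, pot_b, pot_c, pot_d's own z axis and vertical below 0.1 rad and linear speed of each of pot_a, pot_b, pot_c, pot_d below 0.02 m/s); the robot touches nothing.
It fails at once if the cave, the scraper or the spoon is shifted by more than 20 mm (distance of any of cave, scraper, spoon from where it was at the start of the episode above 0.02 m).
It fails at once if the timer button is pressed (value of joint timer_button above 0.003 m).
It fails at once if a pot is dropped: it moves faster than 0.5 m/s (a fall of some 13 mm) while the fingers touch no pot (contact force between the fingers and pot_a below 0.02 N and contact force between the fingers and pot_b below 0.02 N and contact force between the fingers and pot_c below 0.02 N and contact force between the fingers and pot_d below 0.02 N and linear speed of any of pot_a, pot_b, pot_c, pot_d above 0.5 m/s).
It also fails if it takes over 72 s, if anything falls off the work surface, if the arm or the gripper's body presses on something with over 40 N, if the wrist force passes 120 N, or if a joint passes its speed limit or range.

## Working session

There is one attempt and no reset: what is moved stays moved. The work goes in short steps, Python scripts to look and compute and a tool call to move; the robot and the scene stay as the last step left them, time stands still between calls to the robot, and variables do not carry over. Pictures are saved under pics/ and viewed, at most 10 in all, crops included, and the job is handed in when it is done.

Besides the shell and the picture viewer there is one more tool, called as name(argument=value, ...) on one line, values as JSON. step_arm: Moves the arm, as the interface text tells. Its arguments: {"type":"object","properties":{"series":{"type":"array","items":{"type":"number"}},"force":{"type":"number"}},"required":["series"]}

```bash
mkdir -p pics; cat > h.py <<'E'
import numpy as np, cv2
from rig import bot, optics
def K(name):
    p=optics.camera_params(name); return 192/np.tan(np.radians(p['vfov']/2)),p
def pts(name,depth):
    f,p=K(name); v,u=np.mgrid[0:384,0:512]
    c=np.stack([(u-p['cx'])/f*depth,(v-p['cy'])/f*depth,depth],-1)
    return (c-np.array(p['t']))@np.array(p['R'])
E
python3 - <<'E'
from h import *
s=bot.get_state(); print({k:np.round(v,3).tolist() for k,v in s.items()}, bot.grasp_offset)
ims=[]
for n in('scene','top'):
    im,d=optics.capture(n); np.savez(n+'.npz',im=im,d=d); ims.append(im)
    f,p=K(n); print(n,f,p)
cv2.imwrite('pics/s0.png',cv2.resize(ims[0][:,:,::-1],(800,600)))
cv2.imwrite('pics/t0.png',cv2.resize(ims[1][:,:,::-1],(800,600)))
E
```

```text
{'time_s': 0.0, 'q': [-1.323, 0.468, -0.012, 1.604, 0.006, 1.071, -0.056], 'qd': [0.002, -0.002, 0.0, -0.001, 0.001, 0.001, 0.002], 'effort': [-0.0, -53.238, 0.021, -25.131, 0.011, 0.008, -0.0], 'position': [0.186, 0.622, 0.23], 'tcp_rot': [-0.0, 0.145, 0.989, -0.001], 'contact_force': [-0.38, 0.326, -0.096], 'moment': [0.012, -0.051, 0.042], 'finger_force': 0.0, 'grip_width': 0.085} 0.0187
scene 442.428756092668 {'vfov': 46.91861818546853, 'cx': 261.0332036105911, 'cy': 188.45195346544762, 'R': array([[-0.13532916,  0.99068847,  0.01491249],
       [ 0.72123607,  0.108819  , -0.68408841],
       [-0.67934126, -0.08182168, -0.72924664]]), 't': array([ 0.02859602, -0.27710124,  1.48053429])}
top 378.43941944723986 {'vfov': 53.801619385190655, 'cx': 256.08464010572453, 'cy': 193.6941586884008, 'R': array([[ 0.00794478, -0.99961397,  0.02662306],
       [-0.9978798 , -0.00964525, -0.06436511],
       [ 0.06459705, -0.02605525, -0.99757122]]), 't': array([0.02686752, 0.4837108 , 0.9854284 ])}
```

View pics/s0.png

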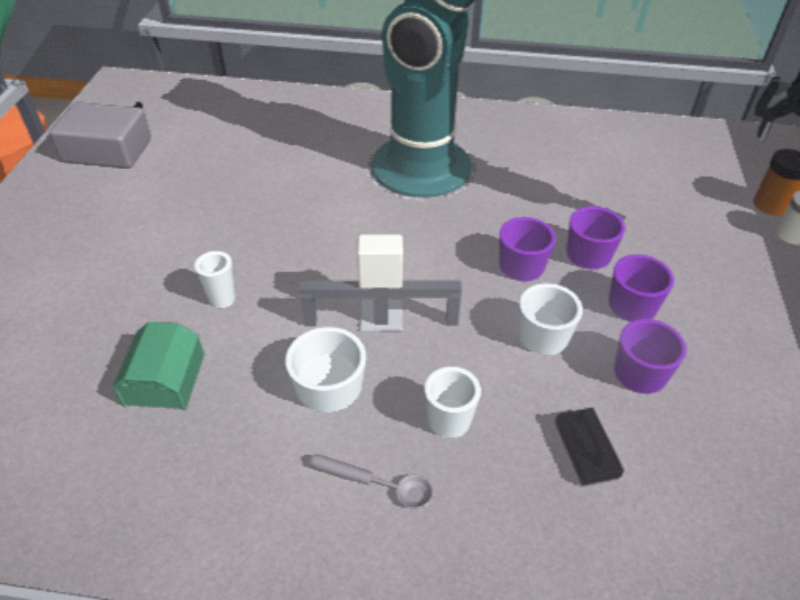

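View pics/t0.png

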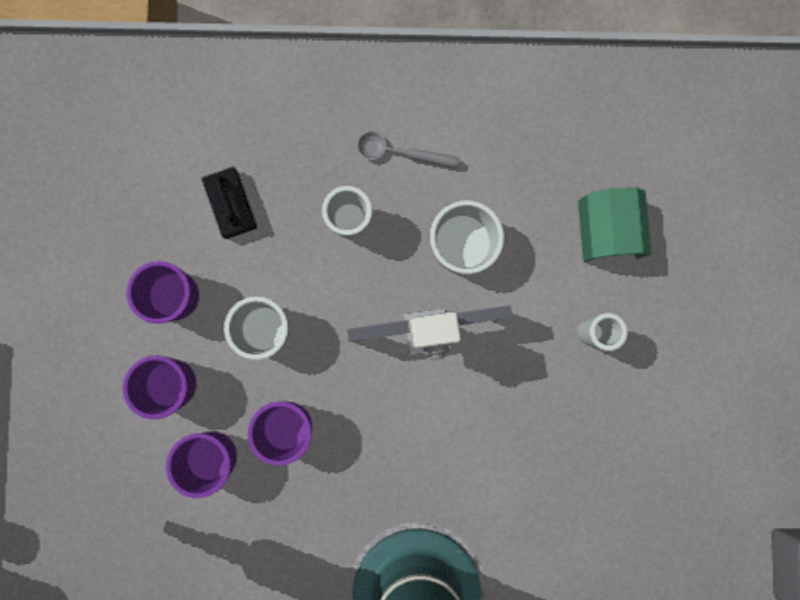

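The scene view shows pot_a (325,370), pot_b (550,320), pot_c (452,400), pot_d (215,280), plus purple decoys on the right. In the top view they are at (466,237), (256,328), (347,210) and (607,332), and the timer is at (432,330). The gripper is outside both views.

```bash
cat >> h.py <<'E'
def ray(name,u,v):
    f,p=K(name); R=np.array(p['R']); d=np.array([(u-p['cx'])/f,(v-p['cy'])/f,1])@R
    return -R.T@np.array(p['t']), d
def onplane(name,u,v,z):
    o,d=ray(name,u,v); return o+d*(z-o[2])/d[2]
def tri(a,b):  # closest point of two rays
    (o1,d1),(o2,d2)=a,b
    A=np.stack([d1,-d2],1); s=np.linalg.lstsq(A,o2-o1,rcond=None)[0]
    p,q=o1+s[0]*d1,o2+s[1]*d2; return (p+q)/2,np.linalg.norm(p-q)
def circ(P):
    for _ in range(4):
        A=np.c_[2*P,np.ones(len(P))]; c=np.linalg.lstsq(A,(P**2).sum(1),rcond=None)[0]
        r=np.sqrt(c[2]+c[0]**2+c[1]**2); e=np.abs(np.hypot(*(P-c[:2]).T)-r); P=P[e<max(.0015,2*np.median(e))]
    return c[:2],r,len(P)
HT=dict(a=.070,b=.076,c=.082,d=.088); RAD=dict(a=.06,b=.05,c=.04,d=.03)
E
python3 - <<'E'
from h import *
px=dict(scene=dict(a=(325,370),b=(550,320),c=(452,400),d=(215,280)),top=dict(a=(466,237),b=(256,328),c=(347,210),d=(604,332)))
res={}
for n in('scene','top'):
    z=np.load(n+'.npz'); im,d=z['im'],z['d']
    hsv=cv2.cvtColor(im,cv2.COLOR_RGB2HSV); P=pts(n,d); P[d==0]=np.nan
    res[n]=P
    for k,(u,v) in px[n].items():
        u,v=u*.64,v*.64
        # depth-based rim
        vv,uu=np.mgrid[0:384,0:512]; m=(np.hypot(uu-u,vv-v)<48)&(d>0)
        zz=P[...,2][m]; top=np.percentile(zz,99.0)
        g=m&(abs(P[...,2]-HT[k])<.006)
        # white mask outer contour on the rim plane
        o=P[g][:,:2]; c,r,N=circ(o)
        print(n,k,'zmax %.4f'%zz.max(),'depth rim c',c.round(4),'r %.4f'%r,N, 'z near rim %.4f'%np.median(P[g][:,2]), 'inner z %.4f'%np.nanmedian(P[int(v)-3:int(v)+4,int(u)-3:int(u)+4,2]))
# timer, cave top via depth
P=res['top']
for nm,(u,v,w) in dict(timer=(434,330,30),railL=(360,333,12),railR=(500,314,12),cave=(615,225,45)).items():
    u,v,w=[int(.64*t) for t in(u,v,w)]
    Q=P[v-w:v+w,u-w:u+w].reshape(-1,3); Q=Q[Q[:,2]>.04]; print(nm,Q[:,2].max().round(3),np.percentile(Q,[2,98],axis=0).round(3).tolist())
z=np.load('top.npz')['im']; print(z[210,298],z[151,278],z[170,298],z[134,222],z[240,200])
E
```

```text
scene a zmax 0.0783 depth rim c [ 0.5917 -0.0729] r 0.0560 369 z near rim 0.0692 inner z 0.0157
scene b zmax 0.0793 depth rim c [0.3973 0.2616] r 0.0842 206 z near rim 0.0750 inner z 0.0166
scene c zmax 0.0852 depth rim c [0.6308 0.12  ] r 0.0358 271 z near rim 0.0813 inner z 0.0175
scene d zmax 0.0919 depth rim c [ 0.4413 -0.2939] r 0.0263 94 z near rim 0.0871 inner z 0.0749
top a zmax 0.0929 depth rim c [ 0.5884 -0.0741] r 0.0553 419 z near rim 0.0695 inner z 0.0160
top b zmax 0.0804 depth rim c [0.4389 0.2596] r 0.0461 324 z near rim 0.0755 inner z 0.0154
top c zmax 0.0866 depth rim c [0.6266 0.1186] r 0.0355 298 z near rim 0.0816 inner z 0.0156
top d zmax 0.0922 depth rim c [ 0.4375 -0.296 ] r 0.0262 198 z near rim 0.0873 inner z 0.0238
timer 0.175 [[0.399, -0.058, 0.089], [0.46, 0.026, 0.173]]
railL 0.094 [[0.421, 0.082, 0.086], [0.441, 0.113, 0.093]]
railR 0.094 [[0.455, -0.139, 0.086], [0.475, -0.107, 0.093]]
cave 0.081 [[0.563, -0.377, 0.045], [0.669, -0.281, 0.079]]
[145 144 144] [141 151 148] [181 189 188] [138 148 145] [140 138 141]
```

Depth reads well in both views. The rim heights (69.5, 75, 81.5 and 87 mm) match the text. I'll grip each pot by its far wall at the rim, with the tool tilted 6° to follow the taper, starting with a hover over pot_b.

```bash
cat >> h.py <<'E'
from scipy.spatial.transform import Rotation as Ro
def RT(t=6.0):
    t=np.radians(t); z=np.array([-np.sin(t),0,-np.cos(t)]); y=np.array([np.cos(t),0,-np.sin(t)])
    return np.stack([np.cross(y,z),y,z],1)
def state():
    s=bot.get_state(); w,x,y,z=s['tcp_rot']; return np.array(s['position']),Ro.from_quat([x,y,z,w]).as_matrix(),s
def go(*targets,R=None):
    p,R0,s=state(); R=RT() if R is None else R
    print('now',p.round(4),'t',s['time_s'],'F',np.round(s['contact_force'],1),'w',round(s['grip_width'],4))
    for T in targets: print('->',np.round(T,3),'shift cm',((np.array(T)-p)@R0*100).round(2))
    print('turn',np.degrees((Ro.from_matrix(R0.T@R)).as_rotvec()).round(2))
def grasp(c,k,dep=.018): return np.array([c[0]+RAD[k]-.004-dep*.105,c[1],HT[k]-dep])
C=dict(a=(.590,-.0735),b=(.4405,.260),c=(.6285,.1193),d=(.4394,-.295))
E
python3 -c "
from h import *
g=grasp(C['b'],'b'); go(g+[0,0,.08]); go(g)"
```

```text
now [0.1863 0.6222 0.2304] t 0.1 F [0.8 0.7 0. ] w 0.0856
-> [0.485 0.26  0.138] shift cm [-38.96 -26.13   9.29]
turn [ 5.08  3.91 73.26]
now [0.1863 0.6222 0.2304] t 0.1 F [0.8 0.7 0. ] w 0.0856
-> [0.485 0.26  0.058] shift cm [-38.96 -26.11  17.29]
turn [ 5.08  3.91 73.26]
```

step_arm(series=[-3.9,-2.6,0.5,0.5,0.4,7.3,0.35,-7.8,-5.2,1.0,1,0.8,14.6,0.35,-11.7,-7.8,1.5,1.5,1.2,21.9,0.35,-15.6,-10.4,2,2,1.6,29.3,0.35,-19.5,-13,3,2.5,2,36.6,0.35,-23.4,-15.7,4,3,2.3,43.9,0.35,-27.3,-18.3,5,3.5,2.7,51.3,0.35,-31.2,-20.9,6.5,4,3.1,58.6,0.35,-35.1,-23.5,8,4.6,3.5,65.9,0.35,-39,-26.1,9.3,5.1,3.9,73.3,0.35,-39,-26.1,9.3,5.1,3.9,73.3,0.35,-39,-26.1,9.3,5.1,3.9,73.3,0.35], force=70)

```text
time_s: 1.6
position: [0.4846, 0.2613, 0.138]
tcp_rot: [-0.038, 0.706, 0.706, -0.037]
contact_force: [0.3, -0.1, -0.0]
grip_width: 0.03
finger_force: 0.0
```

```bash
cat >> h.py <<'E'
def wristpts():
    p,R0,s=state(); im,d=optics.capture('wrist'); f,q=K('wrist'); T=np.array(q['tool_from_camera'])
    v,u=np.mgrid[0:384,0:512]; x,y=u-q['cx'],v-q['cy']; r=np.hypot(x,y)+1e-9; th=r/f
    tt=np.tan(np.minimum(th,1.45)); c=np.stack([x/r*tt*d,y/r*tt*d,d],-1)
    P=(c@T[:3,:3].T+T[:3,3])@R0.T+p; P[(d==0)|(th>1.4)]=np.nan
    return im,P
def rim(P,k,c,band=.004):
    g=(abs(P[...,2]-HT[k])<.010)&(np.hypot(P[...,0]-c[0],P[...,1]-c[1])<RAD[k]+.012)
    zr=np.percentile(P[g][:,2],90) if g.any() else 0
    g&=abs(P[...,2]-HT[k])<band; cc,r,N=circ(P[g][:,:2]); print(k,'rim centre',cc.round(4),'r %.4f'%r,N,'z90 %.4f'%zr); return cc
E
python3 - <<'E'
from h import *
im,P=wristpts(); cv2.imwrite('pics/w1.png',im[:,:,::-1])
for k in 'bca':
    try: rim(P,k,C[k])
    except Exception as e: print(k,e)
E
```

```text
b rim centre [0.4396 0.2618] r 0.0453 3154 z90 0.0763
c rim centre [0.5906 0.1174] r 0.0032 20 z90 0.0823
a rim centre [0. 0.] r 0.0000 0 z90 0.0000
  return _methods._mean(a, axis=axis, dtype=dtype,
  ret = ret.dtype.type(ret / rcount)
```

View pics/w1.png

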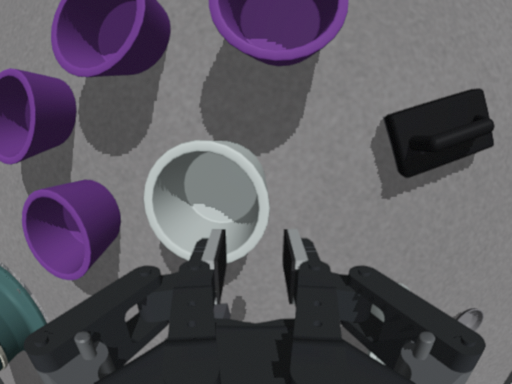

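The wrist view shows pot_b at about (207,200), with its right rim between the fingers, which are at (212,260) and (292,265). Its centre agrees to 1–2 mm.

```bash
sed -i 's/b=(.4405,.260)/b=(.440,.2612)/' h.py; python3 -c "
from h import *
g=grasp(C['b'],'b'); go(g+[0,0,.03],g)"
```

```text
now [0.4844 0.262  0.1382] t 1.65 F [-0.5  0.6  0.3] w 0.0297
-> [0.484 0.261 0.088] shift cm [-0.09  0.5   5.  ]
-> [0.484 0.261 0.058] shift cm [-0.09  0.82  7.98]
turn [-0.03 -0.1   0.1 ]
```

step_arm(series=[0,0.25,2.5,0,0,0,0.35,-0.1,0.5,5,0,0,0,0.35,-0.1,0.6,6,0,0,0,0.35,-0.1,0.7,7,0,0,0,0.35,-0.1,0.8,8,0,0,0,0.35,-0.1,0.8,8,0,0,0,0.35,-0.1,0.8,8,0,0,0,0,-0.1,0.8,8,0,0,0,0,-0.1,0.8,8,0,0,0,0,-0.1,0.8,8,0,0,0,0,-0.1,0.8,8,0,0,0,0], force=70)

```text
time_s: 3.02
position: [0.4844, 0.2601, 0.0585]
tcp_rot: [-0.038, 0.706, 0.706, -0.037]
contact_force: [-3.0, -0.4, 4.4]
grip_width: 0.0084
finger_force: 66.6
```

```bash
python3 -c "
from h import *
p=state()[0]; g=grasp(C['a'],'b'); go(p+[0,0,.11],[g[0],g[1],p[2]+.11])"
```

```text
now [0.4844 0.2601 0.0585] t 3.025 F [-3.  -0.4  4.4] w 0.0084
-> [0.484 0.26  0.169] shift cm [  0.02  -1.16 -10.94]
-> [ 0.634 -0.074  0.169] shift cm [-33.34  13.75 -12.58]
turn [-0.04 -0.1  -0.02]
```

step_arm(series=[0,-0.1,-1,0,0,0,0,0,-0.3,-3,0,0,0,0,0,-0.7,-7,0,0,0,0,0,-1.2,-10.9,0,0,0,0,-2.5,-0.1,-11,0,0,0,0,-6,1.5,-11.2,0,0,0,0,-10,3.3,-11.4,0,0,0,0,-14,5,-11.6,0,0,0,0,-18,6.9,-11.8,0,0,0,0,-22,8.6,-12,0,0,0,0,-26,10.4,-12.2,0,0,0,0,-30,12.2,-12.4,0,0,0,0])

```text
time_s: 4.53
position: [0.6198, -0.0417, 0.1695]
tcp_rot: [-0.037, 0.706, 0.706, -0.036]
contact_force: [-0.1, 0.5, -3.1]
grip_width: 0.0083
finger_force: 66.7
```

step_arm(series=[-2.3,1.1,-0.1,0,0,0,0,-3.3,1.5,-0.2,0,0,0,0,-3.3,1.5,-0.2,0,0,0,0,-3.3,1.5,-0.2,0,0,0,0])

```text
time_s: 5.03
position: [0.6337, -0.0714, 0.1686]
tcp_rot: [-0.038, 0.706, 0.707, -0.036]
contact_force: [0.0, 0.4, -3.2]
grip_width: 0.0081
finger_force: 66.7
```

```bash
cat >> h.py <<'E'
def ring(P,c,z,r,tol=.006):
    "circle through the points within tol of height z, near radius r of c"
    g=(abs(P[...,2]-z)<tol)&(abs(np.hypot(P[...,0]-c[0],P[...,1]-c[1])-r)<.014)
    cc,rr,N=circ(P[g][:,:2]); print('ring z %.3f'%z,cc.round(4),'r %.4f'%rr,N,'zmed %.4f'%np.median(P[g][:,2])); return P[g]
E
python3 - <<'E'
from h import *
p=state()[0]; zr=p[2]+.018; print(p)
im,P=wristpts(); cv2.imwrite('pics/w2.png',im[:,:,::-1])
c=(p[0]-.0441,p[1])
def both(P):
    Q=ring(P,c,zr,.046,.01)
    A=np.c_[Q[:,:2],np.ones(len(Q))]; s=np.linalg.lstsq(A,Q[:,2],rcond=None)[0]; print('tilt',s[:2].round(3))
    ring(P,C['a'],.07,.056)
both(P)
im,d=optics.capture('top'); both(pts('top',d)); cv2.imwrite('pics/t2.png',im[60:300,120:460,::-1])
E
```

```text
[ 0.63372845 -0.07139378  0.16861717]
ring z 0.187 [ 0.5922 -0.0689] r 0.0447 4837 zmed 0.1854
tilt [0.02  0.009]
ring z 0.070 [ 0.5908 -0.0712] r 0.0539 1556 zmed 0.0695
ring z 0.187 [0. 0.] r 0.0000 0 zmed nan
tilt [0. 0.]
ring z 0.070 [ 0.6001 -0.0356] r 0.0188 18 zmed 0.0701
  return _methods._mean(a, axis=axis, dtype=dtype,
  ret = ret.dtype.type(ret / rcount)
```

View pics/w2.png

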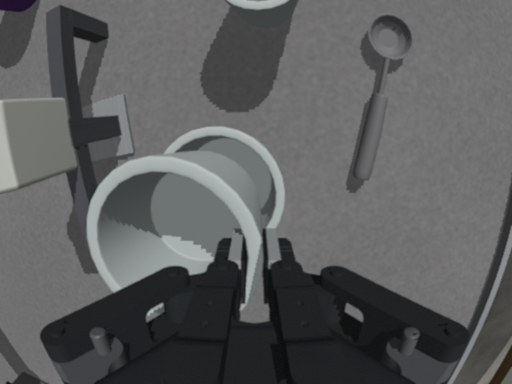

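The wrist view shows held pot_b with its rim around (170,235), level to about 1°, and pot_a's rim around (225,195) below it. I'll shift 2 mm in y and lower.

step_arm(series=[-0.2,0.2,2,0,0,0,0,-0.2,0.4,4,0,0,0,0,-0.2,0.6,6,0,0,0,0,-0.2,0.75,7.5,0,0,0,0,-0.2,0.85,8.3,0,0,0,0,-0.2,0.9,8.8,0,0,0,0,-0.2,0.9,8.8,0,0,0,0])

```text
time_s: 6.0
position: [0.6338, -0.0753, 0.08]
tcp_rot: [-0.037, 0.706, 0.706, -0.036]
contact_force: [0.0, 0.5, -2.8]
grip_width: 0.0077
finger_force: 66.7
```

step_arm(series=[0,0.02,0.2,0,0,0,0,0,0.03,0.3,0,0,0,0,0,0.04,0.4,0,0,0,0,0,0.04,0.4,0,0,0,0])

```text
time_s: 6.5
position: [0.6337, -0.0751, 0.076]
tcp_rot: [-0.037, 0.706, 0.706, -0.036]
contact_force: [0.5, -0.7, -3.1]
grip_width: 0.0082
finger_force: 66.8
```

step_arm(series=[0,0.01,0.1,0,0,0,0,0,0.02,0.2,0,0,0,0,0,0.02,0.2,0,0,0,0])

```text
time_s: 6.88
position: [0.6341, -0.0753, 0.0747]
tcp_rot: [-0.037, 0.706, 0.706, -0.036]
contact_force: [-1.1, -0.0, 2.6]
grip_width: 0.0081
finger_force: 67.3
```

Force has flipped from −3 N to +2.6 N, so pot_b is on the floor of pot_a. I'll release and rise.

step_arm(series=[0,0,0,0,0,0,0.1,0,0,0,0,0,0,0.2,0,0,0,0,0,0,0.3,0,0,0,0,0,0,0.3,0,-0.2,-2,0,0,0,0.3,0,-0.6,-6,0,0,0,0.3,0,-1,-10,0,0,0,0.35,0,-1,-10,0,0,0,0.35])

```text
time_s: 7.88
position: [0.6368, -0.0761, 0.1797]
tcp_rot: [-0.034, 0.707, 0.706, -0.034]
contact_force: [-0.6, 0.1, -0.2]
grip_width: 0.0297
finger_force: 0.0
```

```bash
python3 - <<'E'
from h import *
im,P=wristpts()
ring(P,C['a'],.092,.046,.004); ring(P,C['a'],.07,.056,.004)
g=grasp(C['c'],'c'); go([g[0],g[1],.16],g)
E
```

```text
ring z 0.092 [ 0.5907 -0.0737] r 0.0453 2663 zmed 0.0915
ring z 0.070 [ 0.5888 -0.0742] r 0.0567 1565 zmed 0.0695
now [ 0.6354 -0.0756  0.1774] t 7.925 F [-0.2  0.2 -0.2] w 0.0299
-> [0.663 0.119 0.16 ] shift cm [19.49  2.87  1.49]
-> [0.663 0.119 0.064] shift cm [19.47  3.82 11.04]
turn [ 0.28 -0.09 -0.04]
```

pot_b is seated, its rim at 91.5 mm and centred within 2 mm. Next is pot_c.

step_arm(series=[3,0.4,0.2,0,0,0,0.35,7,1,0.5,0,0,0,0.35,11,1.6,0.8,0,0,0,0.35,15,2.2,1.1,0,0,0,0.35,18,2.7,1.4,0,0,0,0.35,19.5,2.9,1.5,0,0,0,0.35,19.5,2.9,1.5,0,0,0,0.35,19.5,2.9,1.5,0,0,0,0.35])

```text
time_s: 8.93
position: [0.6616, 0.1174, 0.1569]
tcp_rot: [-0.037, 0.707, 0.705, -0.037]
contact_force: [-0.5, -1.4, 0.1]
grip_width: 0.03
finger_force: 0.0
```

```bash
python3 - <<'E'
from h import *
im,P=wristpts()
c=rim(P,'c',C['c']); 
g=grasp(c,'c'); go(g)
E
```

```text
c rim centre [0.6278 0.1208] r 0.0355 2342 z90 0.0824
now [0.6617 0.1173 0.157 ] t 8.975 F [ 0.7 -0.5 -0.4] w 0.0298
-> [0.662 0.121 0.064] shift cm [0.35 1.   9.25]
turn [ 0.02 -0.03 -0.2 ]
```

step_arm(series=[0.3,0.3,3,0,0,0,0.35,0.3,0.6,6,0,0,0,0.35,0.3,0.7,7,0,0,0,0.35,0.3,0.9,8.4,0,0,0,0.35,0.3,1,9.25,0,0,0,0.35,0.3,1,9.25,0,0,0,0.35,0.3,1,9.25,0,0,0,0,0.3,1,9.25,0,0,0,0,0.3,1,9.25,0,0,0,0,0.3,1,9.25,0,0,0,0,0.3,1,9.25,0,0,0,0], force=70)

```text
time_s: 10.35
position: [0.6622, 0.1229, 0.0646]
tcp_rot: [-0.037, 0.706, 0.706, -0.036]
contact_force: [-1.9, -0.6, 5.7]
grip_width: 0.0073
finger_force: 67.7
```

```bash
python3 - <<'E'
from h import *
p=state()[0]; g=grasp(C['a'],'c'); go(p+[0,0,.12],[g[0]+.001,g[1],p[2]+.12])
E
```

```text
now [0.6622 0.1229 0.0646] t 10.35 F [-1.9 -0.6  5.7] w 0.0073
-> [0.662 0.123 0.185] shift cm [  0.02  -1.24 -11.94]
-> [ 0.625 -0.074  0.185] shift cm [-19.62  -4.93 -11.59]
turn [ 0.05 -0.1  -0.03]
```

step_arm(series=[0,-0.1,-1,0,0,0,0,0,-0.3,-3,0,0,0,0,0,-0.7,-7,0,0,0,0,0,-1.2,-11.9,0,0,0,0,-3,-1.8,-11.9,0,0,0,0,-7,-2.5,-11.8,0,0,0,0,-11,-3.3,-11.7,0,0,0,0,-15,-4,-11.6,0,0,0,0,-18,-4.7,-11.6,0,0,0,0,-19.4,-4.9,-11.6,0,0,0,0,-19.4,-4.9,-11.6,0,0,0,0,-19.4,-4.9,-11.6,0,0,0,0])

```text
time_s: 11.85
position: [0.6256, -0.0691, 0.184]
tcp_rot: [-0.038, 0.705, 0.707, -0.036]
contact_force: [0.5, 0.0, -2.7]
grip_width: 0.007
finger_force: 67.9
```

```bash
python3 - <<'E'
from h import *
p=state()[0]; im,P=wristpts(); c=(p[0]-.0341,p[1]-.0025)
Q=ring(P,c,p[2]+.0175,.036,.01)
A=np.c_[Q[:,:2],np.ones(len(Q))]; print('tilt',np.linalg.lstsq(A,Q[:,2],rcond=None)[0][:2].round(3),p)
ring(P,(.5907,-.0737),.092,.046,.004)
E
```

```text
ring z 0.202 [ 0.594  -0.0662] r 0.0347 3791 zmed 0.2009
tilt [ 0.018 -0.001] [ 0.62564857 -0.06914339  0.18401904]
ring z 0.092 [ 0.5912 -0.0723] r 0.0444 1391 zmed 0.0915
```

step_arm(series=[-0.5,-0.1,0.5,0,0,0,0,-0.5,0,2,0,0,0,0,-0.5,0.2,4,0,0,0,0,-0.5,0.4,6,0,0,0,0,-0.5,0.5,7,0,0,0,0,-0.5,0.6,7.8,0,0,0,0,-0.5,0.65,8.2,0,0,0,0,-0.5,0.65,8.2,0,0,0,0])

```text
time_s: 12.9
position: [0.6232, -0.0763, 0.1018]
tcp_rot: [-0.037, 0.706, 0.706, -0.036]
contact_force: [0.4, 0.1, -2.6]
grip_width: 0.007
finger_force: 67.9
```

step_arm(series=[0,0.02,0.2,0,0,0,0,0,0.03,0.3,0,0,0,0,0,0.04,0.4,0,0,0,0,0,0.04,0.4,0,0,0,0])

```text
time_s: 13.4
position: [0.623, -0.0762, 0.0977]
tcp_rot: [-0.037, 0.706, 0.706, -0.036]
contact_force: [-0.7, 0.2, -2.0]
grip_width: 0.0074
finger_force: 67.9
```

step_arm(series=[0,0.01,0.1,0,0,0,0,0,0.02,0.2,0,0,0,0,0,0.02,0.2,0,0,0,0])

```text
time_s: 13.78
position: [0.6235, -0.0764, 0.0966]
tcp_rot: [-0.037, 0.706, 0.706, -0.036]
contact_force: [0.0, 0.1, 5.1]
grip_width: 0.0071
finger_force: 68.8
```

step_arm(series=[0,0,0,0,0,0,0.1,0,0,0,0,0,0,0.2,0,0,0,0,0,0,0.3,0,0,0,0,0,0,0.3,0,-0.2,-2,0,0,0,0.3,0,-0.6,-6,0,0,0,0.3,0,-1,-9,0,0,0,0.33,0,-1,-9,0,0,0,0.33,0,-1,-9,0,0,0,0.33])

```text
time_s: 14.9
position: [0.6222, -0.0762, 0.1866]
tcp_rot: [-0.037, 0.706, 0.706, -0.036]
contact_force: [0.4, 0.8, -1.5]
grip_width: 0.0282
finger_force: 0.0
```

```bash
python3 - <<'E'
from h import *
im,P=wristpts()
ring(P,(.59,-.0735),.114,.036,.004); ring(P,(.59,-.0735),.092,.046,.004)
g=grasp(C['d'],'d'); go([g[0],g[1],.17],g)
E
```

```text
ring z 0.114 [ 0.5895 -0.0754] r 0.0354 2365 zmed 0.1135
ring z 0.092 [ 0.5908 -0.0733] r 0.0451 1524 zmed 0.0916
now [ 0.622  -0.0761  0.1859] t 14.95 F [ 0.3 -0.1 -0.3] w 0.0282
-> [ 0.464 -0.295  0.17 ] shift cm [-21.9  -15.58   3.21]
-> [ 0.464 -0.295  0.07 ] shift cm [-21.92 -14.53  13.16]
turn [-0.04 -0.09 -0.02]
```

step_arm(series=[-2,-1.4,0.3,0,0,0,0.33,-5,-3.5,0.7,0,0,0,0.33,-9,-6.4,1.3,0,0,0,0.33,-13,-9.2,1.9,0,0,0,0.33,-17,-12,2.5,0,0,0,0.33,-20,-14.2,2.9,0,0,0,0.33,-21.9,-15.6,3.2,0,0,0,0.33,-21.9,-15.6,3.2,0,0,0,0.33,-21.9,-15.6,3.2,0,0,0,0.33,-21.9,-15.6,3.2,0,0,0,0.33])

```text
time_s: 16.2
position: [0.4644, -0.2942, 0.1702]
tcp_rot: [-0.038, 0.706, 0.707, -0.036]
contact_force: [-0.1, 0.7, 0.1]
grip_width: 0.0281
finger_force: 0.0
```

```bash
python3 - <<'E'
from h import *
im,P=wristpts(); cv2.imwrite('pics/w3.png',im[:,:,::-1])
c=rim(P,'d',C['d']); 
g=grasp(c,'d'); go(g)
E
```

```text
d rim centre [ 0.4377 -0.2947] r 0.0258 1741 z90 0.0884
now [ 0.4644 -0.2942  0.1702] t 16.25 F [0.1 0.1 0.4] w 0.0282
-> [ 0.462 -0.295  0.07 ] shift cm [-0.07  0.79 10.  ]
turn [ 0.01 -0.09  0.09]
```

View pics/w3.png

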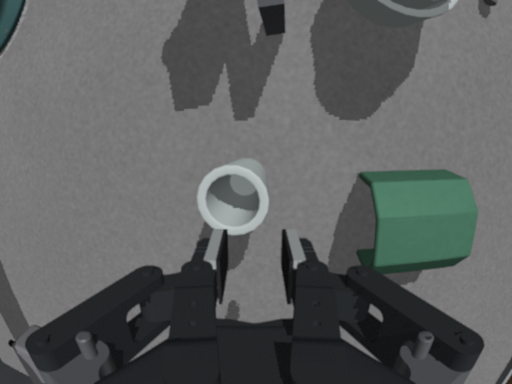

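pot_d's rim is at (233,200), nothing is near the fingers, and the cave at (425,218) is well clear. I'll descend and grip.

step_arm(series=[-0.1,0.15,3,0,0,0,0.33,-0.1,0.45,6,0,0,0,0.33,-0.1,0.6,7.5,0,0,0,0.33,-0.1,0.75,9,0,0,0,0.33,-0.1,0.85,10,0,0,0,0.33,-0.1,0.85,10,0,0,0,0.33,-0.1,0.85,10,0,0,0,0,-0.1,0.85,10,0,0,0,0,-0.1,0.85,10,0,0,0,0,-0.1,0.85,10,0,0,0,0,-0.1,0.85,10,0,0,0,0], force=70)

```text
time_s: 17.62
position: [0.4623, -0.2965, 0.0707]
tcp_rot: [-0.037, 0.706, 0.706, -0.036]
contact_force: [-0.2, -0.3, 6.1]
grip_width: 0.0085
finger_force: 64.4
```

```bash
python3 - <<'E'
from h import *
p=state()[0]; go(p+[0,0,.145],[.5905+.0241,-.0755,p[2]+.145])
E
```

```text
now [ 0.4623 -0.2965  0.0707] t 17.625 F [-0.2 -0.3  6.1] w 0.0085
-> [ 0.462 -0.296  0.216] shift cm [ 1.000e-02 -1.500e+00 -1.442e+01]
-> [ 0.615 -0.076  0.216] shift cm [ 22.12  13.64 -15.98]
turn [ 0.08 -0.05 -0.04]
```

step_arm(series=[0,-0.1,-1,0,0,0,0,0,-0.3,-3,0,0,0,0,0,-0.7,-7,0,0,0,0,0,-1.2,-11,0,0,0,0,0,-1.5,-14.4,0,0,0,0,3,0.6,-14.6,0,0,0,0,7,3.3,-14.9,0,0,0,0,11,6,-15.2,0,0,0,0,15,8.8,-15.5,0,0,0,0,19,11.5,-15.8,0,0,0,0,22.1,13.6,-16,0,0,0,0,22.1,13.6,-16,0,0,0,0])

```text
time_s: 19.12
position: [0.6154, -0.0711, 0.2159]
tcp_rot: [-0.037, 0.704, 0.708, -0.036]
contact_force: [-0.7, -0.3, -1.3]
grip_width: 0.0083
finger_force: 64.3
```

step_arm(series=[0,0,0,0,0,0,0,0,0,0,0,0,0,0])

```text
time_s: 19.38
position: [0.6133, -0.0771, 0.2159]
tcp_rot: [-0.037, 0.707, 0.705, -0.037]
contact_force: [0.2, 0.1, -2.0]
grip_width: 0.0086
finger_force: 64.3
```

```bash
python3 - <<'E'
from h import *
p=state()[0]; im,P=wristpts(); c=(p[0]-.0241,p[1])
Q=ring(P,c,p[2]+.0175,.026,.01)
A=np.c_[Q[:,:2],np.ones(len(Q))]; print('tilt',np.linalg.lstsq(A,Q[:,2],rcond=None)[0][:2].round(3),p)
ring(P,(.5895,-.0754),.114,.036,.004)
E
```

```text
ring z 0.233 [ 0.5921 -0.0734] r 0.0249 2355 zmed 0.2327
tilt [ 0.018 -0.013] [ 0.61331939 -0.07705892  0.21593638]
ring z 0.114 [ 0.5895 -0.0756] r 0.0356 1306 zmed 0.1135
```

step_arm(series=[0,0.1,1.5,0,0,0,0,0,0.3,3.5,0,0,0,0,0,0.5,5.5,0,0,0,0,0,0.65,7,0,0,0,0,0,0.75,8.2,0,0,0,0,0,0.85,9.1,0,0,0,0,0,0.85,9.1,0,0,0,0,0,0.85,9.1,0,0,0,0])

```text
time_s: 20.42
position: [0.6133, -0.0754, 0.1244]
tcp_rot: [-0.037, 0.706, 0.706, -0.036]
contact_force: [0.6, 0.2, -0.0]
grip_width: 0.0085
finger_force: 64.3
```

step_arm(series=[0,0.02,0.2,0,0,0,0,0,0.03,0.3,0,0,0,0,0,0.05,0.5,0,0,0,0,0,0.05,0.5,0,0,0,0])

```text
time_s: 20.92
position: [0.6129, -0.0752, 0.1189]
tcp_rot: [-0.037, 0.706, 0.706, -0.036]
contact_force: [-0.1, 0.1, 0.1]
grip_width: 0.0082
finger_force: 64.3
```

step_arm(series=[0,0.01,0.1,0,0,0,0,0,0.02,0.15,0,0,0,0,0,0.02,0.15,0,0,0,0])

```text
time_s: 21.3
position: [0.6136, -0.0754, 0.1187]
tcp_rot: [-0.037, 0.706, 0.706, -0.036]
contact_force: [-0.9, 0.3, 6.6]
grip_width: 0.0087
finger_force: 65.6
```

Contact came at the expected height, so I'll release, rise, and back off for a clear view.

step_arm(series=[0,0,0,0,0,0,0.1,0,0,0,0,0,0,0.2,0,0,0,0,0,0,0.27,0,0,0,0,0,0,0.27,0,-0.2,-2,0,0,0,0.27,0,-0.5,-5,0,0,0,0.27,0,-1,-9,0,0,0,0.3,0,-1,-9,0,0,0,0.3,0,-1,-9,0,0,0,0.3])

```text
time_s: 22.42
position: [0.6123, -0.0753, 0.2085]
tcp_rot: [-0.037, 0.706, 0.706, -0.036]
contact_force: [-0.5, -0.2, -0.6]
grip_width: 0.0256
finger_force: 0.0
```

```bash
python3 - <<'E'
from h import *
im,P=wristpts(); cv2.imwrite('pics/w4.png',im[:,:,::-1]); i2,d=optics.capture('scene'); cv2.imwrite('pics/s4.png',i2[:,:,::-1])
c=(.5895,-.0754)
for z,r in((.136,.026),(.114,.036),(.092,.046),(.07,.056)):
    Q=ring(P,c,z,r,.004); A=np.c_[Q[:,:2],np.ones(len(Q))]; print('  tilt',np.linalg.lstsq(A,Q[:,2],rcond=None)[0][:2].round(3))
print(state()[0])
E
```

```text
ring z 0.136 [ 0.5889 -0.0735] r 0.0257 1854 zmed 0.1355
  tilt [0.002 0.002]
ring z 0.114 [ 0.5883 -0.077 ] r 0.0369 1233 zmed 0.1135
  tilt [-0.002 -0.003]
ring z 0.092 [ 0.5896 -0.0752] r 0.0465 1274 zmed 0.0916
  tilt [-0.001 -0.   ]
ring z 0.070 [ 0.5887 -0.0744] r 0.0565 1354 zmed 0.0696
  tilt [ 0.001 -0.003]
[ 0.61177227 -0.0751196   0.20728401]
```

View pics/w4.png

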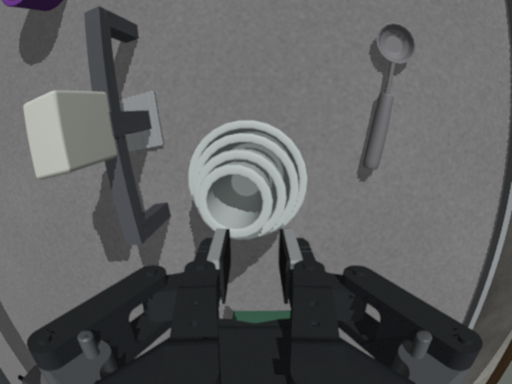

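View pics/s4.png

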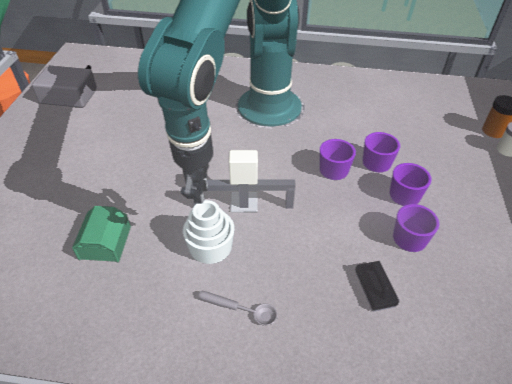

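The wrist view shows four concentric rims around (240,190). In the scene view the stack stands at (208,230) with the bystanders in place. Rim steps are 22 mm and level, and the gripper is clear.

```bash
python3 -c "
from rig import bot; print(bot.job_done())"
```

```text
the job is handed in; nothing more can be done
None
```

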